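Set and lock the sprung tuning stub

ROBOT

A 6-joint arm with a two-finger parallel gripper is mounted at the origin on the work surface. World frame = base frame: x ahead of the robot, y to its left, z up, the work surface at z = 0. Lengths are in mm, angles in degrees, forces in N, time in s.
With the tool pointing down it reaches from about 250 to 725 mm from the base axis. Payload 9.7 kg.
Tool frame: the origin (TCP) lies at the very end of the fingers, on their centre line; the grasp point (between the pads) lies 19 mm behind it; z points along the fingers, y is the direction in which the jaws open and shut (so a half turn about z gives the same grasp; the last joint's range is limited). The gripper opens to 85 mm and grips with 20 to 120 N. Pads are 22 mm wide; open, the fingers measure 114 mm over their backs; the gripper's body (76 mm by 85 mm) begins 54 mm behind the grasp point. The pads swing forward as they close: fully open they stand 13 mm farther back than shut.
Start: joints at [-64.057, 4.979, 10.078, 95.1, 0, 90], TCP at [240.614, -494.572, 231.284] pointing down, gripper open.
Joint ranges: [-179.16, 179.16], [-48.56, 103.87], [-65.8, 70.77], [-126.05, 130.52], [-82.76, 87.17], [-180, 180]. Speed limits (degrees/s): [127.2, 127.2, 147.25, 180, 180, 180].

INTERFACE

Orientations are given as a 3x3 rotation matrix whose columns are the frame's x, y, z axes.
In Python, from plant import state, camera, job_done, trace gives the robot as it stands.
- The arm moves only by the tool apply_moves, never from a script. Its argument "increments" is a list of rows, each a list of 3 entries, a list of its own where there are three numbers: the opening, from 0 (shut) to 1 (fully open), then the shift along the tool's x, y, z in cm, then the turn, a rotation vector about the tool's x, y, z in rad. In form: [[fingers, [tx, ty, tz], [ax, ay, az]], ...]. A call has 1 to 8 rows; each row is the pose to reach, as a shift and turn from the pose commanded when the call began, along the tool's axes at that moment; what a row does not reach only later rows make up. A row lasts 1/12 s, in which the tool goes at most 41.7 mm and 7.16 degrees, less where a joint would pass 70% of its speed; a pose out of reach is approached as far as the arm can. A call with a gripper value outside its range is refused whole. The fingers move at their own pace and stop on an object; the grip force is fixed at half the most. Time passes only in rows, so rows that repeat a pose let the fingers close. It gives the time, the measured TCP pose, the force and the opening at its end, in the units of the state.
- state(): the state, without advancing time (a new reading comes with each control period).
- camera(name): name is "scene" or "side" or "wrist"; returns a dict with "img" (420x560x3 uint8, red, green, blue), "z_map" (420x560 float32, mm along the optical axis (not along the pixel's ray), 0 where there is no reading), "fx", "fy", "cx", "cy" (pixels), "rvec" (rotation vector, rad) and "tvec" (3), from world to camera coordinates, as OpenCV has them; the wrist camera has in their place "hand_eye" (4x4, takes a point from camera to tool coordinates, whose origin is the TCP and whose axes are the flange's). Camera axes: x right, y down, z forward; pixel columns grow to the right and rows downward; lengths in mm; the calibration is good to about 2 mm. A picture is of the moment at which its call begins: read the wrist's pose just before it.
- job_done(): hands the job in, once; it reports no verdict.
Trained networks look in a picture, given as the dict that the camera call returned (one of the last four; its "shot" number tells which), for a name from the list of things; names that differ only in an ending like _2 or _b are one class to them, and where a whole thing is asked for, a point or a joint stands for the part that bears it (a point fixed in the world has none). Each returns a list of dicts, best first, with "confidence" (0 to 1); they miss things now and then, are a little off and sometimes report something else, mostly with a low value. They report only what shows in the picture. A call takes as long as a camera call.
- trace(picture, query): "mask" (420x560 bool, what is visible of it) and "uv" ([column, row] in pixels, amid what is visible of it).
The state is a dict: "time": time; "joint_positions": joint angles; "qd": joint speeds; "joint_efforts": joint torques, N m; "tool_pos": TCP position; "tool_rot": TCP orientation; "ft_force": force on the tool from outside, world axes, zero at the start; "torque": the same for the moment, N m; "opening": finger opening in mm.
Only numpy, scipy, OpenCV 4.12 (cv2) and the standard library are available. Lean on these libraries where they do the work, as an engineer would, in place of code of your own. Each camera call takes 0.05 s, during which the arm holds its last target. There are 200 camera calls.

TASK

Push the brass index slider along its rail, towards the rail's end stop, until its spring detent snaps and it sits fully home. Then draw the tuning stub's sprung leg out by its crossbar until its pointer lines up with the slider's pointer and, holding it there, slide the dark steel cam lock along the crossbar towards the tube until it is fully closed, without letting the leg drift off the mark. Finish while still holding the crossbar on the mark (do not let go: the spring would pull it back), and leave the loose things around undisturbed.

Things in the scene. Friction and masses are not known exactly. Their poses are not given: they have to be found in the camera images.
- stub: Open compartment, fixed: slate shelf 260 (x) x 400 (y) mm, top 14 mm above the desk, walnut rim 22 mm high; its flap lies flat beyond the far rim. Origin: on the desk under its centre. +y = leg pulled out, slider pushed home; +x = crosswise, away from the robot. Turned up to 0.3 rad. Copper tube, 28 to 34 mm thick, axis 48 mm up, lies at x = 0 from y = -197 to -50 mm
- leg: Sprung leg: 18 mm steel tube out of the copper tube, with hub (30 x 16 mm) and crossbar. Slides along compartment y only, 0 (start) to 105 mm; the mark is 60 to 87 mm out. Spring pulls back with 4 N when in, 9 N at 85 mm. Origin: hub centre, 48 mm up, axes as the compartment. Crossbar along x from -120 to +30 mm, 10 mm thick (y), 16 high, centre 62 mm above the desk, 40 mm of air under it
- bar_end (a point): Centre of the crossbar's free end face (towards the robot), 62 mm above the desk; the bar runs from here in +x. The bar's free outer part, between here and the cam lock, is the place to hold it: pinched along y, or pushed in +y
- leg_pointer (a point): Tip of the leg's steel pointer, a 3 mm wide blade at the crossbar's far (+x) end, 68 mm above the desk
- mark (a point): Tip of the index slider's steel pointer, a 3 mm wide blade reaching in -x towards the leg's pointer, 66 mm above the desk; the tips pass about 1 mm apart. The leg is on the mark when leg_pointer and mark agree along the compartment's y axis. Axes as the compartment
- tab_face (a point): Centre, 18 mm below the top edge, of the -y face of the slider's upright brass tab: push it here in +y. Tab 26 mm wide (x), 8 mm thick (y), 38 to 90 mm above the desk, on a 32 x 24 mm block that rides a rail along y. This face is 4 mm to -y of the slider's pointer
- slider (a joint): Travel of the index slider along compartment +y in m: starts at 0 to 0.028; 0.059 = home against its stop (over 0.0575 counts). About 1 N of friction; from 0.048 a sprung detent ball resists with up to about 9 N until 0.0545, then snaps the slider home and keeps it there
- lever (a joint): Travel of the cam lock along the crossbar in m, in +x towards the tube: starts open at 0 to 0.006; 0.032 = fully closed against its stop. About 3.5 N of friction; stays where it is left
- lever_face (a point): Centre of the cam lock's outer (-x) face at bar height: push it here in +x. The cam lock is a dark steel saddle round the bar, 24 mm (x) x 34 mm (y), reaching 13 mm below and, with its thumb ridge, 25 mm above the bar's centre line, so fingers either side of the bar bear on it as they slide along. At the start 48 to 54 mm of bar are free outside this face
- crystal: Loose brass crystal can, 24 x 16 x 24 mm high, on the slate shelf beside the copper tube. Origin: underside. Leave alone.
- rectifier: Loose smoked glass rectifier tube standing on its black base, 36 mm thick, 69 mm high, on the slate shelf behind the rail. Origin: underside. Leave alone.
- bushing: Loose white ceramic feedthrough bushing, 32 mm thick, 34 mm high, standing on the slate shelf at its +y end. Origin: underside. Leave alone.
- puller: Loose two-jaw steel knob puller lying on the desk, about 120 x 60 x 12 mm. Origin: underside. Leave alone.
- screwdriver: Loose screwdriver lying on the desk. Origin: underside. Leave alone.
- mug: White mug on the desk, 90 mm high. Origin: underside. Leave alone.
- coil: Ceramic coil former wound in copper, 47 mm thick, 70 mm high, standing on the desk. Origin: underside. Leave alone.

How it is judged (in metres and radians):
On the way, in this order (a step that is already met when the one before it is completed fails the run):
1. the index slider is pushed home into its detent (value of joint slider above 0.0575 m), for 0.2 s.
2. the leg is held on the mark (within 4 mm) with the cam lock still open (y of leg_pointer in the frame of mark between -0.004 and 0.004 m and contact force between the fingers and leg above 2 N and value of joint lever below 0.011 m), for 0.2 s.
At the end, for the whole second after the job is handed in: The slider is home (over 57.5 mm), the leg's pointer is within 4 mm of the slider's pointer along the travel, the cam lock is closed (over 29 of 32 mm), and the fingers still hold the leg there, at rest, with over 2 N against its spring (value of joint slider above 0.0575 m and y of leg_pointer in the frame of mark between -0.004 and 0.004 m and contact force between the fingers and leg above 2 N and value of joint lever above 0.029 m and linear speed of leg below 0.01 m/s); the arm keeps its last pose, push and grip.
It fails at once if the cam lock is slid (over 14 mm) while the leg is more than 7 mm off the mark (value of joint lever above 0.014 m and not (y of leg_pointer in the frame of mark between -0.007 and 0.007 m)).
It fails at once if a loose bystander is moved more than 20 mm (distance of any of crystal, rectifier, bushing, puller, screwdriver, mug, coil from where it was at the start of the episode above 0.02 m).
It also fails if it takes over 54 s, if anything falls off the work surface, if the arm or the gripper's body presses on something with over 40 N, if the wrist force passes 120 N, or if a joint passes its speed limit or range.

## Working session

There is one attempt and no reset: what is moved stays moved. The work goes in short steps, Python scripts to look and compute and a tool call to move; the robot and the scene stay as the last step left them, time stands still between calls to the robot, and variables do not carry over. Pictures are saved under pics/ and viewed, about 8 in all and at most 12, crops included, and the job is handed in when it is done.

Besides the shell and the picture viewer there is one more tool, called by a JSON object that holds its "op" and its "data", one argument or row to a line. apply_moves: Moves the arm, as the interface text tells. Its arguments: {"type":"object","properties":{"increments":{"type":"array"}},"required":["increments"]}

```bash
mkdir -p pics; cat > h.py <<'E'
import numpy as np, cv2
from plant import state, camera, job_done, trace
def world(c, uv, z=None):
    u,v=np.atleast_2d(uv).T.astype(float)
    if z is None: z=c["z_map"][v.astype(int),u.astype(int)]
    P=np.stack([(u-c["cx"])/c["fx"]*z,(v-c["cy"])/c["fy"]*z,z],1)
    if "rvec" in c:
        R=cv2.Rodrigues(np.array(c["rvec"],float))[0]; return (P-np.array(c["tvec"]).ravel())@R
    s=c["_st"]; H=np.array(c["hand_eye"]); P=P@H[:3,:3].T+H[:3,3]
    return P@np.array(s["tool_rot"]).T+np.array(s["tool_pos"])
def cloud(c,mask):
    v,u=np.nonzero(mask&(c["z_map"]>0)); return world(c,np.stack([u,v],1))
def cam(n):
    s=state(); c=camera(n); c["_st"]=s; return c
E
python3 - <<'E'
from h import *
s=state(); print(s["time"],s["tool_pos"],np.round(s["tool_rot"],3).tolist(),s["ft_force"],s["opening"])
for n in ["scene","side"]:
    c=cam(n); cv2.imwrite(f"pics/{n}0.png",c["img"][:,:,::-1])
    for q in ["stub","leg","slider","lever","bar_end","leg_pointer","mark","tab_face","crystal","rectifier","bushing","puller","screwdriver","mug","coil"]:
        r=trace(c,q)
        for d in r[:1]:
            P=cloud(c,d["mask"]); print(n,q,round(d["confidence"],2),np.round(d["uv"]),d["mask"].sum(),np.round(np.median(P,0)) if len(P) else None, np.round(P.min(0)),np.round(P.max(0)))
E
```

```text
0.0 [ 240.50992116 -494.36280829  230.57595557] [[0.899, 0.438, -0.001], [0.438, -0.899, 0.001], [-0.0, -0.001, -1.0]] [-0.13145645  0.6077956   0.25719376] 85.12817782856712
scene stub 0.56 [323. 250.] 14867 [683.  72.  14.] [ 383. -138.   -3.] [865. 347.  90.]
scene leg 0.7 [306. 207.] 267 [544.  73.  70.] [468.  58.  12.] [623.  99.  90.]
scene slider 0.59 [338. 232.] 195 [680. 103.  47.] [589.  93.  14.] [692. 148.  92.]
scene lever 0.74 [336. 233.] 143 [681. 103.  53.] [634.  93.  16.] [690. 120.  92.]
scene bar_end 0.53 [118. 231.] 259 [ 390. -448.   22.] [ 298. -474.   -3.] [ 523. -417.   28.]
scene leg_pointer 0.86 [309. 205.] 317 [540.  74.  69.] [408.  55.  -1.] [622. 135.  90.]
scene mark 0.58 [335. 236.] 167 [680. 103.  48.] [609.  93.  15.] [692. 137.  92.]
scene tab_face 0.73 [335. 235.] 192 [679. 103.  48.] [589.  93.  12.] [692. 148.  92.]
scene crystal 0.53 [264. 219.] 59 [498. -43.  29.] [484. -53.  16.] [503. -31.  39.]
scene rectifier 0.55 [270. 244.] 255 [642. -74.  60.] [624. -87.  15.] [648. -57.  84.]
scene bushing 0.48 [374. 227.] 107 [673. 231.  33.] [631. 2
[... 974 characters left out ...]
]
side tab_face 0.64 [240. 234.] 204 [668. 107.  56.] [653. 100.  29.] [684. 120.  93.]
side crystal 0.51 [310. 219.] 63 [489. -39.  28.] [481. -68.  14.] [500. -31.  43.]
side rectifier 0.67 [267. 204.] 236 [623. -62.  55.] [ 609. -215.    2.] [665. -53.  87.]
side bushing 0.6 [288. 228.] 590 [532.  78.  65.] [458. -40.  14.] [628.  99.  91.]
side puller 0.56 [325. 354.] 735 [414. 448.   9.] [346. 398.  -3.] [470. 476.  16.]
side screwdriver 0.63 [352. 163.] 243 [ 377. -445.   17.] [ 325. -526.   -2.] [ 519. -413.   31.]
side mug 0.77 [227. 332.] 2402 [613. 480.  55.] [570. 318.  -2.] [685. 526.  95.]
side coil 0.63 [279. 155.] 255 [ 631. -431.   44.] [ 610. -470.   -0.] [ 656. -415.   75.]
```

```bash
python3 - <<'E'
import cv2,numpy as np
a=cv2.imread("pics/scene0.png")[150:350,190:450];b=cv2.imread("pics/side0.png")[150:350,150:410]
cv2.imwrite("pics/c0.png",np.vstack([cv2.resize(x,None,fx=1.5*1.0,fy=1.5,interpolation=3) for x in (a,b)]) if 0 else np.hstack([cv2.resize(x,(400,308),interpolation=2) for x in (a,b)]))
E
```

```text
(no output)
```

View pics/c0.png

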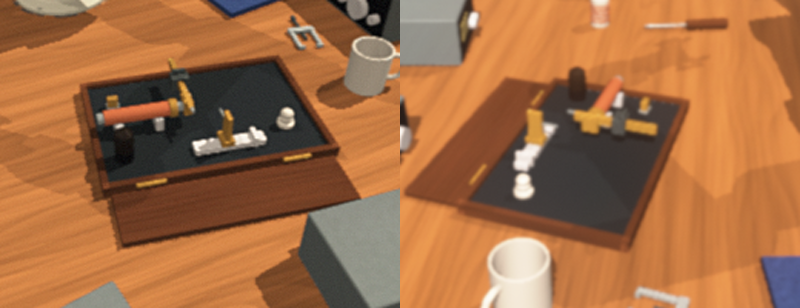

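```bash
python3 - <<'E'
from h import *
for n in ["side","scene"]:
    c=cam(n); m=trace(c,"stub")[0]["mask"]
    P=cloud(c,np.ones_like(m)); I=c["img"][c["z_map"]>0].astype(float)
    k=(P[:,2]>9)&(P[:,2]<19)&(I.max(1)<70)&(abs(P[:,0]-600)<250)&(abs(P[:,1]-100)<270)
    pts=P[k][:,:2].astype(np.float32)
    # drop outliers: morphological via grid
    g=np.zeros((300,300),np.uint8); ij=((pts-[300,-250])/2).astype(int); ok=((ij>=0)&(ij<300)).all(1); g[ij[ok,0],ij[ok,1]]=255
    g=cv2.morphologyEx(g,cv2.MORPH_CLOSE,np.ones((9,9))); g=cv2.morphologyEx(g,cv2.MORPH_OPEN,np.ones((9,9)))
    nl,l,st,_=cv2.connectedComponentsWithStats(g); i=1+np.argmax(st[1:,4])
    q=np.argwhere(l==i).astype(np.float32)*2+[300,-250]
    print(n,cv2.minAreaRect(q.astype(np.float32)))
E
```

```text
side ((581.560546875, 98.02244567871094), (379.66668701171875, 252.11111450195312), 79.35433197021484)
scene ((589.7113647460938, 95.69796752929688), (415.2310485839844, 279.67852783203125), 79.99201965332031)
```

{"op": "apply_moves", "data": {
  "increments": [
    [0, [4.1, -2.9, -0.5], [0, 0, 0.12]],
    [0, [8.2, -5.8, -1], [0, 0, 0.24]],
    [0, [12.2, -8.6, -1.5], [0, 0, 0.36]],
    [0, [16, -11.5, -2], [0, 0, 0.48]],
    [0, [20, -14, -2.5], [0, 0, 0.6]],
    [0, [23, -16.5, -3], [0, 0, 0.637]],
    [0, [25, -18, -3.5], [0, 0, 0.637]],
    [0, [25, -18, -3.5], [0, 0, 0.637]]
  ]
}}

```text
time: 2.47
tool_pos: [387.3, -221.0, 266.9]
tool_rot: [[0.983, -0.183, 0.001], [-0.183, -0.983, -0.0], [0.001, -0.0, -1.0]]
ft_force: [0.7, -0.3, -0.5]
opening: -0.4
```

{"op": "apply_moves", "data": {
  "increments": [
    [0, [1.5, -3.7, -0.8], [0, 0, 0]],
    [0, [3, -7.5, -1.6], [0, 0, 0]],
    [0, [4.5, -11.2, -2.4], [0, 0, 0]],
    [0, [6, -15, -3.2], [0, 0, 0]],
    [0, [7.5, -18.7, -4], [0, 0, 0]],
    [0, [9, -22.5, -4.8], [0, 0, 0]],
    [0, [10.5, -26.2, -5.6], [0, 0, 0]],
    [0, [12, -29.8, -6.3], [0, 0, 0]]
  ]
}}

```text
time: 3.13
tool_pos: [526.9, -59.5, 321.4]
tool_rot: [[0.992, -0.126, 0.003], [-0.126, -0.992, 0.028], [-0.001, -0.028, -1.0]]
ft_force: [-0.2, -0.5, 1.2]
opening: 0.0
```

```bash
python3 - <<'E'
from h import *
c=cam("wrist"); s=c["_st"]; print(s["time"],s["tool_pos"],np.round(np.array(s["qd"]),1),s["opening"],np.round(s["joint_positions"],1)); print(np.round(c["hand_eye"],3).tolist(),c["fx"],c["cx"],c["cy"])
cv2.imwrite("pics/w0.png",c["img"][:,:,::-1]); np.save("w0.npy",{k:c[k] for k in c},allow_pickle=True)
E
```

```text
3.1333 [526.85618366 -59.46420133 321.43583309] [ 2.3 19.7 27.2  7.6  0.9  0.1] 0.01533377155406659 [ -7.3   5.4  20.8 105.4   1.6 179.9]
[[-0.001, -0.959, -0.283, 72.686], [1.0, -0.0, -0.001, -0.593], [0.0, -0.283, 0.959, -142.671], [0.0, 0.0, 0.0, 1.0]] 289.04671137568357 277.3350280378241 207.30586282917477
```

View pics/w0.png

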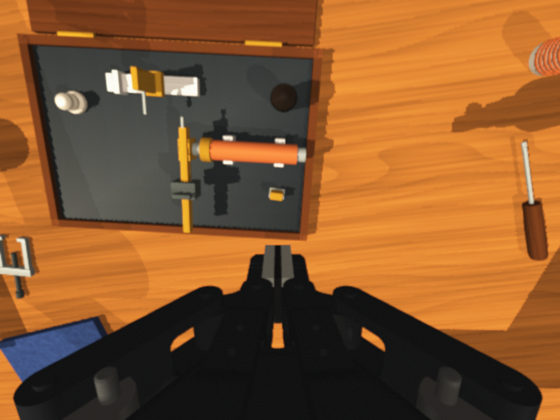

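{"op": "apply_moves", "data": {
  "increments": [
    [0, [0, 0, 0], [0, 0, -0.12]],
    [0, [0, 0, 0], [0, 0, -0.24]],
    [0, [0, 0, 0], [0, 0, -0.36]],
    [0, [0, 0, 0], [0, 0, -0.48]],
    [0, [0, 0, 0], [0, 0, -0.6]],
    [0, [0, 0, 0], [0, 0, -0.72]],
    [0, [0, 0, 0], [0, 0, -0.84]],
    [0, [0, 0, 0], [0, 0, -0.96]]
  ]
}}

```text
time: 3.85
tool_pos: [525.7, -60.7, 321.1]
tool_rot: [[0.67, 0.743, 0.003], [0.742, -0.669, 0.028], [0.022, -0.017, -1.0]]
ft_force: [0.6, 0.0, -0.7]
opening: -0.3
```

{"op": "apply_moves", "data": {
  "increments": [
    [0, [0, 0, 0], [0, 0, -0.12]],
    [0, [0, 0, 0], [0, 0, -0.24]],
    [0, [0, 0, 0], [0, 0, -0.36]],
    [0, [0, 0, 0], [0, 0, -0.48]],
    [0, [0, 0, 0], [0, 0, -0.6]],
    [0, [0, 0, 0], [0, 0, -0.72]],
    [0, [0, 0, 0], [0, 0, -0.84]],
    [0, [0, 0, 0], [0, 0, -0.96]]
  ]
}}

```text
time: 4.52
tool_pos: [525.7, -60.7, 321.1]
tool_rot: [[-0.224, 0.975, 0.003], [0.974, 0.224, 0.028], [0.026, 0.009, -1.0]]
ft_force: [0.1, -0.0, -0.1]
opening: 0.2
```

{"op": "apply_moves", "data": {
  "increments": [
    [0, [0, 0, 0], [0, 0, -0.12]],
    [0, [0, 0, 0], [0, 0, -0.24]],
    [0, [0, 0, 0], [0, 0, -0.36]],
    [0, [0, 0, 0], [0, 0, -0.48]],
    [0, [0, 0, 0], [0, 0, -0.6]],
    [0, [0, 0, 0], [0, 0, -0.72]],
    [0, [0, 0, 0], [0, 0, -0.84]],
    [0, [0, 0, 0], [0, 0, -0.96]]
  ]
}}

```text
time: 5.18
tool_pos: [525.7, -60.7, 321.1]
tool_rot: [[-0.927, 0.375, 0.003], [0.375, 0.927, 0.028], [0.008, 0.027, -1.0]]
ft_force: [-0.2, -0.4, 0.1]
opening: 0.0
```

```bash
python3 - <<'E'
from h import *
c=np.load("w0.npy",allow_pickle=True).item()
for n,uv in dict(leg_ptr=(182,121),bar1=(184,140),bar2=(185,215),barend=(186,229),lockout=(184,197),lockin=(183,184),ptr=(144,110),tabtop=(148,82),rail1=(112,80),rail2=(197,87),crystal=(277,192),bush=(70,101),rect=(284,97),rimTL=(32,42),rimTR=(318,55),rimBL=(52,222),rimBR=(303,236)).items(): 
    u,v=uv; z=c["z_map"][v-1:v+2,u-1:u+2]; z=z[z>0]; print(n,np.round(world(c,uv,np.median(z) if len(z) else 0)[0],1))
s=state();print(s["time"],s["tool_pos"],np.round(s["tool_rot"],4).tolist(),np.round(s["joint_positions"],1))
E
```

```text
Traceback (most recent call last):
  File "h.py", line 6, in world
    P=np.stack([(u-c["cx"])/c["fx"]*z,(v-c["cy"])/c["fy"]*z,z],1)
ValueError: all input arrays must have the same shape
```

```bash
sed -i 's/^    P=np.stack/    z=np.broadcast_to(z,u.shape); P=np.stack/' h.py; python3 - <<'E'
from h import *
c=np.load("w0.npy",allow_pickle=True).item()
for n,uv in dict(leg_ptr=(182,121),bar1=(184,140),bar2=(185,215),barend=(186,229),lockout=(184,197),lockin=(183,184),ptr=(144,110),tabtop=(148,82),rail1=(112,80),rail2=(197,87),crystal=(277,192),bush=(70,101),rect=(284,97),rimTL=(32,42),rimTR=(318,55),rimBL=(52,222),rimBR=(303,236)).items(): 
    u,v=uv; z=c["z_map"][v-1:v+2,u-1:u+2]; z=z[z>0]; print(n,np.round(world(c,uv,np.median(z) if len(z) else 0)[0],1))
from scipy.spatial.transform import Rotation as Ro
s=state();R=np.array(s["tool_rot"]);a=np.radians(79.5);y=np.array([np.cos(a),np.sin(a),0]);z=np.array([0,0,-1.]);D=np.stack([np.cross(y,z),y,z],1)
print(Ro.from_matrix(R.T@D).as_rotvec(), R.T@(np.array([600,20,300])-s["tool_pos"]),np.round(s["joint_positions"],1))
E
```

```text
leg_ptr [617.   63.8  70. ]
bar1 [592.7  66.5  70. ]
bar2 [488.8  88.   70.5]
barend [467.5  91.2  70.5]
lockout [518.9  76.9  87.4]
lockin [535.1  78.   77.7]
ptr [637.2 111.9  67.2]
tabtop [670.8 100.4  61.4]
rail1 [686.5 166.2  26. ]
rail2 [661.7  47.5  25.8]
crystal [497.5 -46.1  30.9]
bush [664.5 223.6  43.4]
rect [628.1 -73.1  82.8]
rimTL [749.5 266.5  22.1]
rimTR [ 680.4 -126.1   22.7]
rimBL [489.4 332.1  21.6]
rimBR [416.7 -78.5  21.7]
[ 0.02749339 -0.0051504  -0.2013131 ] [-38.82820295 102.0661203   23.55703082] [ -7.4   5.3  20.6 105.4   1.6  14.6]
```

{"op": "apply_moves", "data": {
  "increments": [
    [0, [-1.2, 2.5, 2.5], [0.0138, -0.0025, -0.1]],
    [0, [-2.4, 5, 5], [0.0275, -0.005, -0.205]],
    [0, [-3.6, 7.5, 7.5], [0.0275, -0.005, -0.205]],
    [0, [-4.7, 10, 10], [0.0275, -0.005, -0.205]],
    [0, [-5.8, 12.4, 12.7], [0.0275, -0.005, -0.205]],
    [0, [-7, 14.8, 15], [0.0275, -0.005, -0.205]],
    [0, [-8.05, 17.1, 17.5], [0.0275, -0.005, -0.205]],
    [0, [-8.05, 17.1, 17.5], [0.0275, -0.005, -0.205]]
  ]
}}

```text
time: 5.85
tool_pos: [666.0, 74.4, 142.9]
tool_rot: [[-0.983, 0.182, -0.008], [0.182, 0.983, -0.0], [0.008, -0.002, -1.0]]
ft_force: [0.2, -0.5, -1.7]
opening: -0.4
```

```bash
python3 - <<'E'
from h import *
c=cam("wrist"); s=c["_st"]; print(s["time"],s["tool_pos"],np.round(s["tool_rot"],4).tolist(),np.abs(s["qd"]).max(),s["ft_force"])
cv2.imwrite("pics/w1.png",c["img"][:,:,::-1]); np.save("w1.npy",c,allow_pickle=True)
E
```

```text
5.85 [665.951567    74.36715302 142.8920099 ] [[-0.9832, 0.1821, -0.0077], [0.1821, 0.9833, -0.0001], [0.0076, -0.0015, -1.0]] 4.7984471474589965 [ 0.1952516  -0.51646705 -1.70575062]
```

View pics/w1.png

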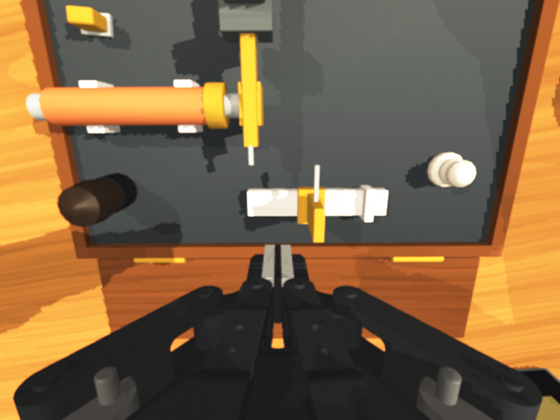

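```bash
cat >> h.py <<'E'
Y=np.array([.1805,.9836]); X=np.array([.9836,-.1805])
def onz(c,uv,h):
    a=world(c,uv,1.)[0]; b=world(c,uv,2.)[0]; p=a+(b-a)*(h-a[2])/(b[2]-a[2]); return p, p[:2]@X, p[:2]@Y
E
python3 - <<'E'
from h import *
c=np.load("w1.npy",allow_pickle=True).item()
for n,uv,h in [("legptr",(251,163),68),("legptrbase",(251,150),68),("slptr",(317,167),66),("slptr base",(317,185),66),("tabtop L far",(314,241),90),("tabtop R far",(325,241),90),("tabtopL near",(312,205),90),("rail L",(248,203),26),("rail R",(386,203),26),("barside L",(242,40),70),("barsideR",(257,40),70),("stop",(368,200),40)]:
    p,t,s=onz(c,uv,h); print(n,np.round(p,1),round(t,1),round(s,1))
v=world(c,[(251,155),(317,175),(318,225),(249,60)]);print(np.round(v,1))
I=c["img"][160:250,240:400]; 
s=np.array(c["_st"]["tool_pos"]);print(s[:2]@X,s[:2]@Y)
cv2.imwrite("pics/w1c.png",cv2.resize(c["img"][120:260,220:400,::-1],None,fx=4,fy=4,interpolation=2))
E
```

```text
legptr [620.9  63.2  68. ] 599.3 174.2
legptrbase [611.4  65.2  68. ] 589.6 174.5
slptr [633.2 111.7  66. ] 602.7 224.2
slptr base [647.  109.7  66. ] 616.6 224.7
tabtop L far [682.4  99.1  90. ] 653.3 220.7
tabtop R far [683.9 107.   90. ] 653.3 228.7
tabtopL near [655.1 101.8  90. ] 626.0 218.4
rail L [661.3  47.9  26. ] 641.8 166.5
rail R [684.7 174.4  26. ] 642.0 295.1
barside L [539.5  74.5  70. ] 517.2 170.6
barsideR [541.3  84.3  70. ] 517.2 180.6
stop [674.4 154.4  40. ] 635.5 273.6
[[614.8  64.7  70.8]
 [638.8 110.6  68.5]
 [671.6 104.   87.5]
 [552.2  76.5  70.1]]
641.6066901777303 193.35178954840416
```

View pics/w1c.png

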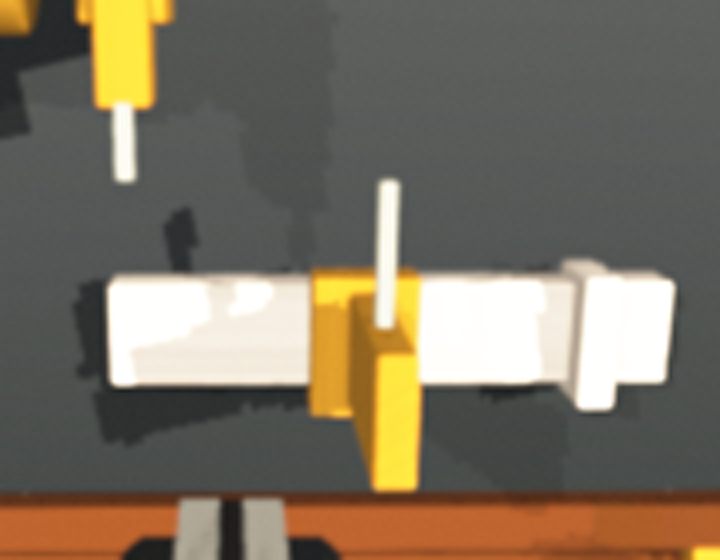

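{"op": "apply_moves", "data": {
  "increments": [
    [0, [0, 0, 2.8], [0, 0, 0]],
    [0, [0, 0, 5.6], [0, 0, 0]],
    [0, [0, 0, 8.3], [0, 0, 0]],
    [0, [0, 0.5, 8.3], [0, 0, 0]],
    [0, [0, 1, 8.3], [0, 0, 0]],
    [0, [0, 1.3, 8.3], [0, 0, 0]],
    [0, [0, 1.6, 8.3], [0, 0, 0]],
    [0, [0, 1.9, 8.3], [0, 0, 0]]
  ]
}}

```text
time: 6.57
tool_pos: [670.6, 90.8, 69.7]
tool_rot: [[-0.983, 0.184, 0.003], [0.184, 0.983, 0.0], [-0.003, 0.001, -1.0]]
ft_force: [-0.2, -2.0, 1.9]
opening: 0.3
```

{"op": "apply_moves", "data": {
  "increments": [
    [0, [0, 0.4, 0.2], [0, 0, 0]],
    [0, [0, 0.8, 0.4], [0, 0, 0]],
    [0, [0, 1.2, 0.5], [0, 0, 0]],
    [0, [0, 1.6, 0.5], [0, 0, 0]],
    [0, [0, 2.0, 0.5], [0, 0, 0]],
    [0, [0, 2.4, 0.5], [0, 0, 0]]
  ]
}}

```text
time: 7.07
tool_pos: [673.8, 113.8, 62.0]
tool_rot: [[-0.983, 0.184, -0.001], [0.184, 0.983, -0.002], [0.0, -0.002, -1.0]]
ft_force: [-2.5, -13.9, 2.9]
opening: 0.1
```

{"op": "apply_moves", "data": {
  "increments": [
    [0, [0, 0.2, 0], [0, 0, 0]],
    [0, [0, 0.4, 0], [0, 0, 0]],
    [0, [0, 0.6, 0], [0, 0, 0]],
    [0, [0, 0.8, 0], [0, 0, 0]]
  ]
}}

```text
time: 7.4
tool_pos: [675.1, 120.9, 62.0]
tool_rot: [[-0.983, 0.185, -0.001], [0.185, 0.983, -0.002], [0.001, -0.002, -1.0]]
ft_force: [-0.8, -3.2, -0.7]
opening: -0.2
```

```bash
python3 - <<'E'
from h import *
c=cam("wrist"); s=c["_st"]; p=np.array(s["tool_pos"]);print(s["time"],p,p[:2]@X,p[:2]@Y,s["ft_force"])
np.save("w2.npy",c,allow_pickle=True)
cv2.imwrite("pics/w2.png",cv2.resize(c["img"][60:280,200:460,::-1],None,fx=2.5,fy=2.5,interpolation=2))
E
```

```text
7.4 [675.09503638 120.87844189  62.00150217] 642.2049190241125 240.7506895050413 [-0.79184652 -3.19530747 -0.66009819]
```

View pics/w2.png

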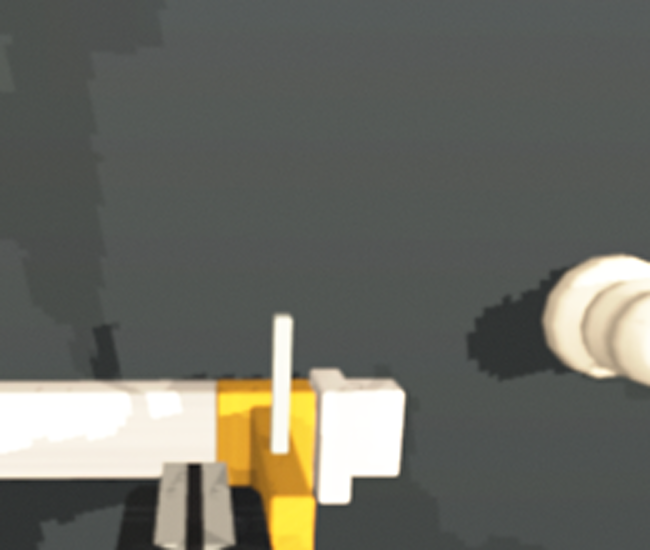

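{"op": "apply_moves", "data": {
  "increments": [
    [0, [0, 0.2, 0], [0, 0, 0]],
    [0, [0, 0.4, 0], [0, 0, 0]],
    [0, [0, 0.4, 0], [0, 0, 0]],
    [0, [0, 0.4, 0], [0, 0, 0]]
  ]
}}

```text
time: 7.78
tool_pos: [675.4, 122.8, 62.0]
tool_rot: [[-0.982, 0.186, -0.002], [0.186, 0.982, -0.006], [0.001, -0.006, -1.0]]
ft_force: [-5.0, -19.2, 2.9]
opening: 0.0
```

```bash
python3 - <<'E'
from h import *
c=np.load("w2.npy",allow_pickle=True).item(); print(onz(c,(313.2,187),66))
c=cam("wrist"); s=c["_st"]; p=np.array(s["tool_pos"]);print(s["time"],p,p[:2]@X,p[:2]@Y,s["ft_force"])
I=c["img"].astype(int); print(onz(c,(313.2,187),66)[2])
np.save("w3.npy",c,allow_pickle=True)
for d in (np.load("w2.npy",allow_pickle=True).item(),c):
    row=d["img"][195,290:340].astype(int).min(1); k=np.nonzero(row>150)[0]+290; print(k, onz(d,(k.mean(),190),66)[1:] if len(k) else row)
E
```

```text
(array([638.47586151, 146.36287323,  66.        ]), np.float64(601.5863587592353), np.float64(259.20741511347336))
7.7833 [675.41992518 122.7639623   62.02886076] 642.1841432103246 242.66392981698235 [ -4.99422683 -19.17197385   2.91182713]
261.1766705850031
[309 310 311 312 313 314 315 316] (np.float64(603.0908766376443), np.float64(258.9078981951376))
[307 308 309 310 311 312 313 314] (np.float64(603.0764383128152), np.float64(259.89338358141185))
```

{"op": "apply_moves", "data": {
  "increments": [
    [0, [0, -1.5, 0], [0, 0, 0]],
    [0, [0, -2.5, -2], [0, 0, 0]],
    [0, [0, -2.5, -6], [0, 0, 0]],
    [0.35, [3.5, -3.5, -7], [0, 0, 0]],
    [0.35, [7.5, -4.5, -7], [0, 0, 0]],
    [0.35, [11.5, -5.5, -7], [0, 0, 0]],
    [0.35, [15, -6.5, -7], [0, 0, 0]],
    [0.35, [18, -6.8, -7], [0, 0, 0]]
  ]
}}

```text
time: 8.5
tool_pos: [484.4, 91.9, 132.2]
tool_rot: [[-0.983, 0.184, -0.0], [0.184, 0.983, 0.001], [0.0, 0.001, -1.0]]
ft_force: [0.4, 1.1, 0.3]
opening: 29.8
```

{"op": "apply_moves", "data": {
  "increments": [
    [0.35, [0, 0, 0], [0, 0, 0]],
    [0.35, [0, 0, 0], [0, 0, 0]]
  ]
}}

```text
time: 8.67
tool_pos: [485.9, 92.6, 133.0]
tool_rot: [[-0.983, 0.183, 0.002], [0.183, 0.983, 0.001], [-0.001, 0.002, -1.0]]
ft_force: [0.5, 0.3, -0.1]
opening: 29.8
```

```bash
python3 - <<'E'
from h import *
c=cam("wrist"); s=c["_st"]; p=np.array(s["tool_pos"]);print(s["time"],p,p[:2]@X,p[:2]@Y,s["ft_force"],s["opening"],np.round(s["tool_rot"],4).tolist())
np.save("w4.npy",c,allow_pickle=True)
cv2.imwrite("pics/w4.png",c["img"][:,:,::-1])
E
```

```text
8.6667 [485.93590079  92.59041718 133.0055606 ] 461.25398171807035 178.78336443533635 [ 0.49776817  0.31165505 -0.12042397] 29.791546392350465 [[-0.9831, 0.1832, 0.0017], [0.1832, 0.9831, 0.0013], [-0.0014, 0.0016, -1.0]]
```

View pics/w4.png

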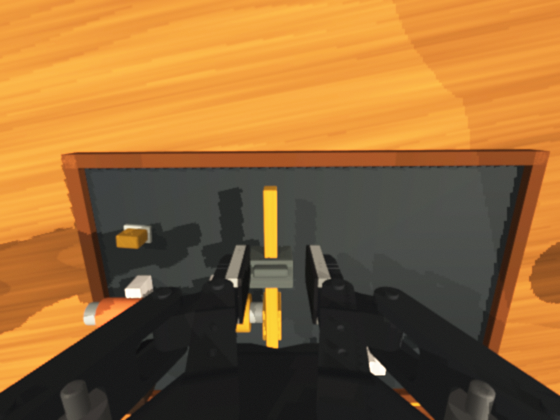

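```bash
python3 - <<'E'
from h import *
c=np.load("w4.npy",allow_pickle=True).item()
for n,uv,h in [("barend",(270.5,186.5),70),("barL",(264,230),70),("barR",(278,230),70),("lock out",(271,261),75),("lock out ridge",(271,263),87),("rim in",(270,166),22)]:
    p,t,s=onz(c,uv,h); print(n,np.round(p,1),round(t,1),round(s,1))
print(world(c,[(270,215),(260,266),(290,266),(270,245)]))
E
```

```text
barend [459.3  93.3  70. ] 435.0 174.7
barL [491.6  82.   70. ] 468.7 169.4
barR [493.5  92.5  70. ] 468.7 180.0
lock out [515.6  82.9  75. ] 492.1 174.6
lock out ridge [511.2  84.   87. ] 487.6 174.9
rim in [451.4  93.4  22. ] 427.1 173.3
[[480.81818286  88.74264293  69.42112913]
 [513.96762259  75.09044549  83.22682341]
 [520.71548385  96.62572309  78.23523039]
 [504.06800772  84.26017256  71.05723383]]
```

{"op": "apply_moves", "data": {
  "increments": [
    [0.35, [0.5, -0.35, 3], [0, 0, 0]],
    [0.35, [0.5, -0.35, 6], [0, 0, 0]],
    [0.35, [0.5, -0.35, 8.8], [0, 0, 0]],
    [0.35, [0.5, -0.35, 8.8], [0, 0, 0]],
    [0.19, [0.5, -0.35, 8.8], [0, 0, 0]],
    [0.19, [0.5, -0.35, 8.8], [0, 0, 0]]
  ]
}}

```text
time: 9.22
tool_pos: [482.3, 89.9, 45.7]
tool_rot: [[-0.983, 0.184, 0.001], [0.184, 0.983, 0.001], [-0.001, 0.001, -1.0]]
ft_force: [-0.2, -0.5, 0.0]
opening: 16.4
```

{"op": "apply_moves", "data": {
  "increments": [
    [0.19, [0, 1.5, 0], [0, 0, 0]],
    [0.19, [0, 3, 0], [0, 0, 0]],
    [0.19, [0, 4.5, 0], [0, 0, 0]],
    [0.19, [0, 6, 0], [0, 0, 0]],
    [0.19, [0, 7, 0], [0, 0, 0]],
    [0.19, [0, 7.8, 0], [0, 0, 0]],
    [0.19, [0, 8.4, 0], [0, 0, 0]],
    [0.19, [0, 8.4, 0], [0, 0, 0]]
  ]
}}

```text
time: 9.88
tool_pos: [497.2, 172.3, 45.9]
tool_rot: [[-0.983, 0.184, 0.001], [0.184, 0.983, -0.002], [-0.001, -0.001, -1.0]]
ft_force: [-2.9, -7.3, 0.4]
opening: 15.7
```

```bash
python3 - <<'E'
from h import *
d=cam("side"); c=cam("wrist"); s=c["_st"]; p=np.array(s["tool_pos"]);print(s["time"],p,p[:2]@X,p[:2]@Y,s["ft_force"],s["opening"])
np.save("w5.npy",c,allow_pickle=True)
I=c["img"][:,:,::-1]; a=cv2.resize(I,(400,300)); b=cv2.resize(d["img"][190:280,200:320,::-1],(400,300),interpolation=2)
e=cv2.resize(cam("scene")["img"][180:260,270:390,::-1],(400,267),interpolation=2)
f=cv2.resize(I[240:330,220:355],(400,267),interpolation=2)
cv2.imwrite("pics/w5.png",np.vstack([np.hstack([a,b]),np.hstack([f,e])]))
E
```

```text
9.9333 [497.16623076 171.91133174  45.9377302 ] 457.98270919571377 258.83049054800824 [-2.87871304 -6.96610873 -0.88975154] 15.953768853524824
```

View pics/w5.png

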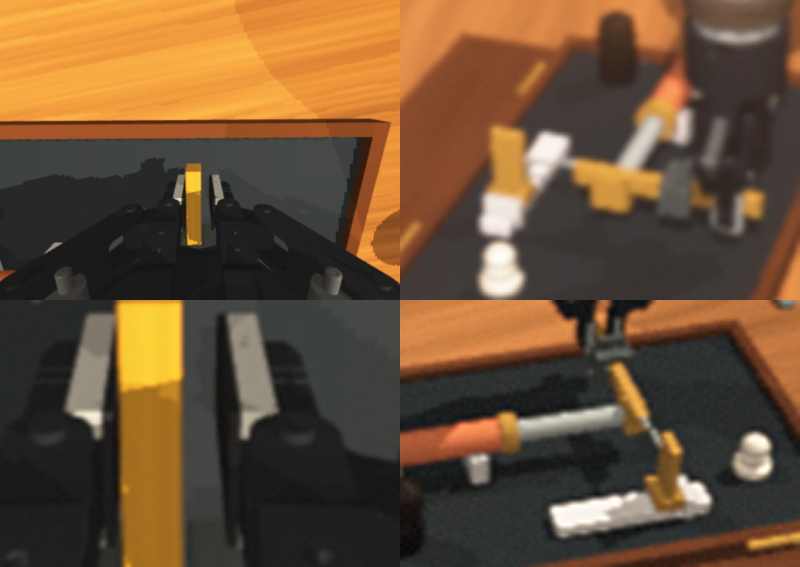

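```bash
python3 - <<'E'
from h import *
def bar(c,rows,h=70):
    for r in rows:
        hsv=cv2.cvtColor(c["img"],cv2.COLOR_RGB2HSV)[r,235:310].astype(int); k=np.nonzero((hsv[:,1]>120)&(hsv[:,2]>90)&(hsv[:,0]>12)&(hsv[:,0]<32))[0]+235
        if len(k): print(r,k.min(),k.max(),[np.round(onz(c,(q,r),h)[1:],1).tolist() for q in (k.min()-.5,k.max()+.5)])
bar(np.load("w4.npy",allow_pickle=True).item(),[195,210,225,240])
c=np.load("w5.npy",allow_pickle=True).item(); bar(c,[236,245,255,265])
d=cam("scene"); np.save("s5.npy",d,allow_pickle=True)
cv2.imwrite("pics/s5.png",np.hstack([cv2.resize(d["img"][195:245,310:380,::-1],(800,571),interpolation=2)]))
s=state();p=np.array(s["tool_pos"]);print(s["time"],p[:2]@X,p[:2]@Y,s["ft_force"])
E
```

```text
195 263 277 [[441.3, 168.8], [441.3, 179.7]]
210 263 277 [[452.8, 168.6], [452.8, 179.7]]
225 263 277 [[464.6, 168.3], [464.7, 179.7]]
240 264 277 [[476.9, 168.9], [476.9, 179.6]]
236 260 281 [[434.9, 251.7], [434.9, 261.4]]
245 259 281 [[439.2, 251.2], [439.2, 261.4]]
255 259 281 [[444.0, 251.1], [444.1, 261.4]]
265 259 281 [[449.0, 251.0], [449.1, 261.4]]
10.0833 458.0034868907407 258.42155200736886 [-4.34261099 -6.56419333 -1.3572333 ]
```

View pics/s5.png

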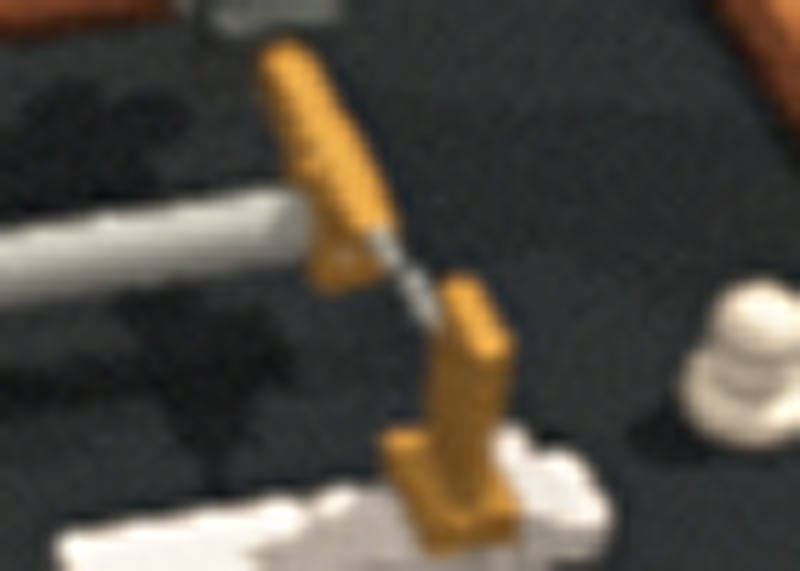

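{"op": "apply_moves", "data": {
  "increments": [
    [0.19, [0, 0.2, 0], [0, 0, 0]],
    [0.19, [0, 0.35, 0], [0, 0, 0]],
    [0.19, [0, 0.35, 0], [0, 0, 0]]
  ]
}}

```text
time: 10.33
tool_pos: [497.7, 174.8, 46.0]
tool_rot: [[-0.983, 0.185, 0.0], [0.185, 0.983, -0.002], [-0.001, -0.002, -1.0]]
ft_force: [-3.0, -7.4, -0.3]
opening: 16.1
```

```bash
python3 - <<'E'
from h import *
def bar(c,rows,h=70):
    for r in rows:
        hsv=cv2.cvtColor(c["img"],cv2.COLOR_RGB2HSV)[r,235:310].astype(int); k=np.nonzero((hsv[:,1]>120)&(hsv[:,2]>90)&(hsv[:,0]>12)&(hsv[:,0]<32))[0]+235
        if len(k): print(r,k.min(),k.max(),[np.round(onz(c,(q,r),h)[1:],1).tolist() for q in (k.min()-.5,k.max()+.5)])
c=cam("wrist"); bar(c,[245,265])
s=c["_st"];p=np.array(s["tool_pos"]);print(s["time"],p[:2]@X,p[:2]@Y,s["ft_force"],s["opening"])
d=cam("scene")
def pj(P): return cv2.projectPoints(np.array(P,float),np.array(d["rvec"]),np.array(d["tvec"]),np.array([[d["fx"],0,d["cx"]],[0,d["fy"],d["cy"]],[0,0,1]],float),None)[0].reshape(-1,2)
W=lambda t,s,z:[t*X[0]+s*Y[0],t*X[1]+s*Y[1],z]
# expected lines for slider pointer & leg pointer at s
sl=pj([W(603,259.3,66),W(627,259.3,66)])
for s0 in (255,257,259.3,261,263):
    print(s0,np.round((pj([W(586,s0,68),W(600,s0,68)])-[310,195])*800/70))
print("sl",np.round((sl-[310,195])*800/70))
cv2.imwrite("pics/s6.png",cv2.resize(d["img"][205:235,330:365,::-1],(700,600),interpolation=2))
I=d["img"].astype(int); 
for r in range(212,226): # grey (steel) pixels
    x=I[r,335:356]; print(r,x[:,0].tolist(),(x[:,0]-x[:,2]).tolist())
E
```

```text
245 259 281 [[439.2, 254.1], [439.2, 264.4]]
265 259 281 [[449.0, 253.9], [449.1, 264.4]]
10.3333 457.99526515797356 261.7412267483763 [-2.97125754 -7.4476238  -0.2513225 ] 16.115826498593236
255 [[358. 230.]
 [377. 267.]]
257 [[366. 229.]
 [384. 265.]]
259.3 [[375. 227.]
 [394. 264.]]
261 [[381. 226.]
 [400. 263.]]
263 [[389. 225.]
 [408. 262.]]
sl [[397. 278.]
 [430. 343.]]
212 [180, 143, 121, 118, 129, 157, 210, 235, 237, 207, 107, 36, 36, 41, 40, 39, 41, 37, 42, 37, 41] [17, 15, 25, 67, 92, 110, 144, 158, 161, 140, 58, -6, -8, -3, 1, -3, -2, -3, -1, -2, -2]
213 [186, 141, 127, 116, 110, 123, 185, 234, 239, 218, 147, 62, 32, 39, 42, 42, 40, 40, 41, 40, 40] [16, 9, 21, 47, 72, 88, 127, 162, 160, 143, 93, 21, -9, -3, -1, -2, -2, -3, -2, 0, -1]
214 [147, 130, 121, 115, 109, 112, 143, 198, 228, 226, 187, 88, 35, 34, 43, 40, 39, 43, 43, 39, 45] [12, 11, 20, 47, 73, 78, 105, 136, 135, 121, 107, 41, -7, -4, -2, -3, -3, -2, -2, -3, -1]
215 [125, 118, 112, 110, 111, 111, 112, 132, 171, 195, 156, 73, 33, 37, 41, 37, 40, 40, 44, 43, 39] [12, 10, 17, 46, 75, 77, 78, 82, 60, 45, 46, 17, -6, -4
[... 1145 characters left out ...]
 43, 42, 40, 40, 57, 103, 142, 141, 158, 211, 230, 199, 111, 46, 43] [-3, -2, -1, -4, -5, -2, -5, -4, -3, -1, 2, 9, 19, 46, 103, 146, 155, 133, 58, -1, -8]
223 [38, 42, 43, 42, 49, 50, 45, 41, 40, 37, 45, 65, 107, 130, 131, 179, 224, 219, 160, 77, 43] [-1, -3, -5, -4, -4, 0, -2, -2, -2, -4, -2, 5, 25, 51, 81, 125, 154, 147, 99, 27, -3]
224 [31, 41, 45, 46, 46, 45, 43, 42, 39, 38, 34, 46, 73, 105, 112, 152, 216, 238, 213, 128, 56] [-3, -4, -5, -2, -3, -2, -4, -2, -3, -4, -8, 2, 24, 56, 77, 108, 148, 164, 143, 78, 8]
225 [25, 33, 44, 42, 41, 38, 41, 43, 42, 41, 37, 43, 68, 97, 108, 124, 182, 234, 218, 135, 60] [1, -2, 0, -3, -2, -4, -3, 0, -2, -3, -4, -1, 27, 62, 76, 85, 129, 157, 146, 83, 13]
```

View pics/s6.png

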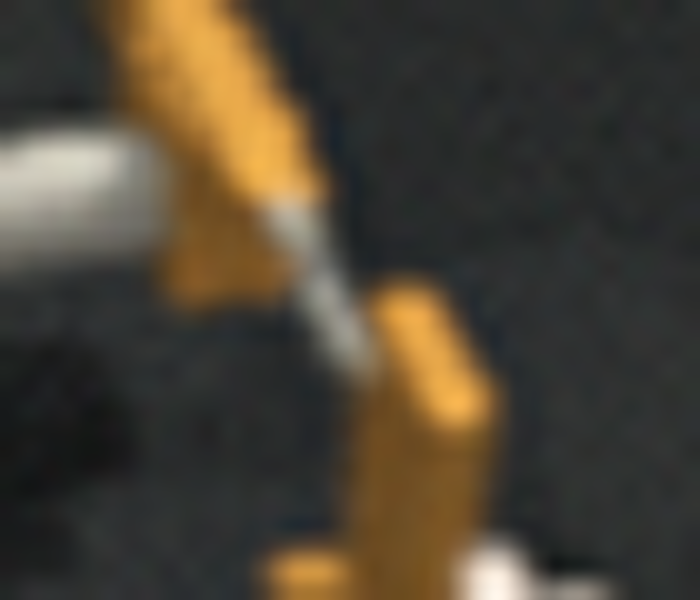

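{"op": "apply_moves", "data": {
  "increments": [
    [0.19, [0, 0, 0], [0, 0, 0]],
    [0.19, [0, 0, 0], [0, 0, 0]],
    [0.19, [0, 0, 0], [0, 0, 0]],
    [0.19, [-0.4, 0, 0], [0, 0, 0]],
    [0.19, [-0.8, 0, 0], [0, 0, 0]],
    [0.19, [-1.2, 0, 0], [0, 0, 0]],
    [0.19, [-1.6, 0, 0], [0, 0, 0]],
    [0.19, [-2.0, 0, 0], [0, 0, 0]]
  ]
}}

```text
time: 11.1
tool_pos: [516.5, 171.1, 45.6]
tool_rot: [[-0.983, 0.185, -0.002], [0.185, 0.983, -0.002], [0.001, -0.002, -1.0]]
ft_force: [-8.4, -6.6, -0.8]
opening: 15.9
```

{"op": "apply_moves", "data": {
  "increments": [
    [0.19, [-0.3, 0, 0], [0, 0, 0]],
    [0.19, [-0.6, 0, 0], [0, 0, 0]],
    [0.19, [-0.9, 0, 0], [0, 0, 0]],
    [0.19, [-1.2, 0, 0], [0, 0, 0]]
  ]
}}

```text
time: 11.43
tool_pos: [527.6, 169.0, 45.5]
tool_rot: [[-0.983, 0.184, -0.003], [0.184, 0.983, -0.001], [0.003, -0.002, -1.0]]
ft_force: [-11.8, -6.6, 1.9]
opening: 16.2
```

```bash
cat >> h.py <<'E'
def bar(c,rows,h=70):
    for r in rows:
        hsv=cv2.cvtColor(c["img"],cv2.COLOR_RGB2HSV)[r,235:310].astype(int); k=np.nonzero((hsv[:,1]>120)&(hsv[:,2]>90)&(hsv[:,0]>12)&(hsv[:,0]<32))[0]+235
        if len(k): print(r,k.min(),k.max(),[np.round(onz(c,(q,r),h)[1:],1).tolist() for q in (k.min()-.5,k.max()+.5)])
def chk():
    c=cam("wrist"); bar(c,[225,245,265])
    s=c["_st"];p=np.array(s["tool_pos"]);print(s["time"],p[:2]@X,p[:2]@Y,s["ft_force"],np.dot(s["ft_force"][:2],X),np.dot(s["ft_force"][:2],Y),s["opening"])
    return c
E
python3 -c "from h import *;chk()"
```

```text
225 258 281 [[460.1, 253.7], [460.2, 264.1]]
245 259 281 [[469.5, 253.9], [469.6, 264.1]]
265 259 281 [[479.3, 253.7], [479.4, 264.1]]
11.4333 488.43083483685893 261.45628880917855 [-11.77680373  -6.57280787   1.93838763] -10.397272326130192 -8.590726896691727 16.161317700460962
```

{"op": "apply_moves", "data": {
  "increments": [
    [0.19, [-0.3, 0, 0], [0, 0, 0]],
    [0.19, [-0.6, 0, 0], [0, 0, 0]],
    [0.19, [-0.9, 0, 0], [0, 0, 0]],
    [0.19, [-1.2, 0, 0], [0, 0, 0]],
    [0.19, [-1.5, 0, 0], [0, 0, 0]]
  ]
}}

```text
time: 11.9
tool_pos: [542.4, 166.2, 45.6]
tool_rot: [[-0.983, 0.184, -0.003], [0.184, 0.983, -0.001], [0.003, -0.002, -1.0]]
ft_force: [-12.4, -5.8, 1.8]
opening: 16.1
```

```bash
python3 -c "from h import *;chk()"
```

```text
225 258 281 [[475.2, 253.6], [475.2, 264.0]]
245 259 281 [[484.6, 253.8], [484.6, 264.0]]
265 259 281 [[494.4, 253.6], [494.4, 264.0]]
11.9 503.4561284359838 261.38585072249356 [-12.35923376  -5.83404691   1.78185285] -11.103496864307987 -7.969210233462613 16.09662178749696
```

Not at the stop yet; continue until the force rises.

{"op": "apply_moves", "data": {
  "increments": [
    [0.19, [-0.2, 0, 0], [0, 0, 0]],
    [0.19, [-0.4, 0, 0], [0, 0, 0]],
    [0.19, [-0.5, 0, 0], [0, 0, 0]],
    [0.19, [-0.6, 0, 0], [0, 0, 0]]
  ]
}}

```text
time: 12.28
tool_pos: [544.3, 165.7, 45.5]
tool_rot: [[-0.983, 0.183, -0.011], [0.183, 0.983, -0.0], [0.011, -0.002, -1.0]]
ft_force: [-38.1, -1.8, 14.6]
opening: 16.5
```

{"op": "apply_moves", "data": {
  "increments": [
    [0.19, [0.2, 0, 0], [0, 0, 0]],
    [0.19, [0.3, 0, 0], [0, 0, 0]],
    [0.19, [0.3, 0, 0], [0, 0, 0]],
    [0.19, [0.3, 0, 0], [0, 0, 0]]
  ]
}}

```text
time: 12.62
tool_pos: [544.3, 165.8, 45.5]
tool_rot: [[-0.983, 0.184, -0.005], [0.184, 0.983, -0.001], [0.004, -0.002, -1.0]]
ft_force: [-17.3, -6.4, 3.8]
opening: 16.1
```

```bash
python3 - <<'E'
from h import *
chk(); d=cam("scene"); I=d["img"].astype(int)
for r in (215,216,217,220,221,222): x=I[r,340:352]; print(r,x[:,0].tolist(),(x[:,0]-x[:,2]).tolist())
e=cam("side")
cv2.imwrite("pics/f.png",np.hstack([cv2.resize(d["img"][195:240,310:370,::-1],(400,300),interpolation=2),cv2.resize(e["img"][190:280,200:320,::-1],(400,300),interpolation=2)]))
E
```

```text
225 258 281 [[477.2, 253.5], [477.2, 263.9]]
245 259 281 [[486.6, 253.7], [486.6, 263.9]]
265 259 281 [[496.4, 253.5], [496.4, 263.9]]
12.6167 505.423159380659 261.30707952378134 [-17.33164807  -6.36717213   3.81576402] -15.898134467992886 -9.391112982963213 16.097946372289414
215 [114, 123, 149, 170, 180, 117, 50, 36, 39, 43, 43, 42] [79, 88, 89, 63, 43, 33, 7, -4, -3, -1, -3, -2]
216 [117, 113, 115, 127, 148, 122, 57, 37, 42, 38, 40, 40] [80, 81, 68, 34, 16, 10, 3, -5, -3, -1, -3, -2]
217 [124, 122, 124, 128, 148, 151, 82, 37, 30, 35, 40, 37] [85, 86, 86, 65, 35, 18, 3, -4, -7, -7, -4, -7]
220 [73, 58, 57, 58, 58, 102, 143, 124, 132, 205, 227, 197] [33, 19, 16, 16, 3, 4, 11, 14, 72, 144, 156, 131]
221 [43, 38, 37, 33, 41, 71, 133, 153, 134, 185, 232, 223] [-4, -6, -8, -7, -3, 4, 12, 15, 54, 130, 160, 151]
222 [44, 43, 38, 40, 37, 56, 104, 146, 137, 162, 213, 232] [-4, -4, -3, -3, -5, 2, 9, 21, 47, 104, 146, 156]
```

View pics/f.png

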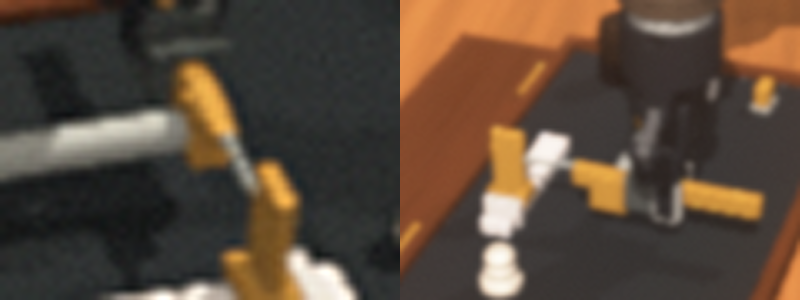

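{"op": "apply_moves", "data": {
  "increments": [
    [0.19, [0, 0.1, 0], [0, 0, 0]],
    [0.19, [0, 0.1, 0], [0, 0, 0]],
    [0.19, [0, 0.1, 0], [0, 0, 0]],
    [0.19, [0, 0.1, 0], [0, 0, 0]]
  ]
}}

```text
time: 13.1
tool_pos: [544.5, 166.7, 45.5]
tool_rot: [[-0.983, 0.184, -0.005], [0.184, 0.983, -0.001], [0.004, -0.002, -1.0]]
ft_force: [-17.2, -5.9, 4.8]
opening: 16.1
```

```bash
python3 - <<'E'
from h import *
chk(); d=cam("scene"); I=d["img"].astype(int)
for r in (215,216,217,220,221,222): x=I[r,340:352]; print(r,x[:,0].tolist())
s=state(); print(np.abs(s["qd"]).max()); job_done()
E
```

```text
225 258 281 [[477.2, 254.5], [477.2, 264.9]]
245 259 281 [[486.6, 254.7], [486.6, 264.9]]
265 259 281 [[496.4, 254.5], [496.4, 264.9]]
13.1 505.4347803264567 262.27650952427206 [-17.15474371  -5.91368356   4.79444893] -15.805986032739142 -8.913130386084593 16.107231540255263
215 [114, 115, 132, 157, 174, 164, 80, 38, 38, 39, 41, 36]
216 [117, 114, 113, 124, 144, 156, 84, 37, 35, 41, 43, 37]
217 [120, 121, 119, 125, 133, 139, 91, 43, 38, 38, 39, 37]
220 [76, 54, 53, 56, 57, 103, 145, 127, 135, 204, 229, 200]
221 [45, 40, 34, 35, 39, 72, 132, 153, 132, 185, 230, 221]
222 [43, 40, 41, 39, 38, 56, 106, 144, 139, 161, 212, 232]
0.10921208252252294
the job is handed in; nothing more can be done
```

I pushed the slider home, drew the leg out to the mark and closed the cam lock. The job was handed in at about 13 s of the 54 s allowed, with the fingers still holding the crossbar. `job_done()` gives no verdict, so the points below are my own last measurements.

- **Slider:** after the snap, the wrist picture showed the block against its stop. Pushing further met a firm 19–20 N. It was not touched after that.
- **Leg:** the crossbar is about 85.5 mm out from its start, against about 85 mm needed. In the scene camera the two pointers lined up to within roughly 1–1.5 mm; the tolerance is 4 mm. I held it there without squeezing: the finger on the tube side pushes outward at about 9 N against the spring.
- **Cam lock:** the sliding force rose sharply to about 38 N, with the lock's outer face about 80 mm from the bar's end, which matches fully closed. I then eased off to about 16 N. I could not see the lock's travel directly because the fingers hide it.
- **Drift and rest:** after the slide, the wrist camera showed the leg had slipped back about 0.3–0.5 mm and the scene camera suggested about 1.4 mm. I nudged it outward 1 mm to correct that. The arm was at rest at hand-in.
- **Loose things:** I saw no contact with any of them, but did not measure their positions again at the end.

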